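# Fit the crank to the hand mill and hold it pressed home

## Task

Fit the loose crank to the hand mill: lift it out of its wooden rest, turn it until the cross-shaped stem lines up with the cross-shaped slot in the mill's square drive head, and slide it down against the spring until its round flange sits flat on the head. The spring pushes it back up when let go, so finish still holding the crank and pressing it fully home. Leave the bowl, cup, jar and scraper where they are.

Things in the scene. Friction and masses are not known exactly. Their poses are not given: they have to be found in the camera images.
- crank: Loose steel crank with wooden grip parts, about 180 g. Origin: centre of the underside of its round flange (48 mm across, 8 mm thick, above the origin); z up its axis. A flat arm (16 mm wide, 8 to 14 mm above the origin) runs along +x from the grip block to the knob. Starts upright, stem hanging in the rest, flange lying on the rest's top, turned any way about z.
- crank_grip (a point): Centre of the crank's wooden grip block, on its axis 28 mm above the crank's origin. The block is 30 mm along the crank's x, 20 mm along y, and stands from 8 to 48 mm above the origin; grip it across y.
- crank_knob (a point): Top of the wooden knob at the end of the arm, 64 mm along the crank's +x from its axis, 44 mm above its origin. The knob is 22 mm in diameter.
- crank_foot (a point): Lower end of the wings, on the axis 22 mm below the crank's origin. Four 7 mm thick wings stand in a plus along the crank's x and y, 28 mm tip to tip, from the flange down to here; their lowest 3 mm step in to 25 mm across and 4 mm thick. Below, a round pilot pin, 8 mm in diameter, reaches 8 mm further down.
- mill: Hand mill fixed to the counter, round aluminium body (diameter 88 mm, foot 116 mm wide) with a small outlet chute low on its -x side; origin at the centre of its underside, z up. On top, from 80 to 120 mm height, a square steel drive head, 56 by 56 mm, its sides along the mill's x and y.
- socket (a point): Centre of the slot's mouth, on top of the mill's drive head, 120 mm above the counter; axes as the mill's. The slot is a plus shape along the mill's x and y axes: each arm 11 mm wide, 33 mm from end to end, 40 mm deep. The crank fits in any of the four quarter turns. With the crank home, the crank's origin lies at this point.
- plunger (a joint): Brass sprung plunger (diameter 9 mm) on the slot's axis, its top 20 mm below the mouth at value 0 (m). The pilot pin meets it when the flange is still 10 mm above the head; it then takes 4 N to start it and rises to 8 N with the crank home, at value 0.010. The crank's own weight does not press it down.
- rest: Fixed wooden block 90 by 90 mm, 50 mm high, with a round upright hole of diameter 35 mm at its centre in which the crank's stem hangs; origin at the centre of its underside.
- bowl: Bystander: yellow plastic bowl, 140 mm across, 60 mm high; origin at the centre of its underside.
- cup: Bystander: clay cup, 76 mm across, 85 mm high; origin at the centre of its underside.
- jar: Bystander: lidded glass container, 90 mm across, 110 mm high; origin at the centre of its underside.
- scraper: Bystander: scraper with wooden handle and flat grey silicone blade, lying flat, 240 mm long along its x axis, origin under its middle.
There are look-alikes about, which are no part of the job. Leave any purple look-alike of the mill alone.

How it is judged:
By the outcome, as a careful person would: the job done as asked, in the order asked, and still so for the second after the job is handed in, while the arm keeps its last pose, push and grip.
It also fails if it takes over 35 s, if anything falls off the work surface, if the arm or the gripper's body presses on something with over 40 N, if the wrist force passes 120 N, or if a joint passes its speed limit or range.

## Robot

A 6-joint arm with a two-finger parallel gripper is mounted at the origin on the work surface. World frame = base frame: x ahead of the robot, y to its left, z up, the work surface at z = 0. Lengths are in mm, angles in rad, forces in N, time in s.
With the tool pointing down it reaches from about 275 to 1000 mm from the base axis. Payload 8.4 kg.
Tool frame: the origin (TCP) lies between the finger pads; the fingertips stand 22 mm ahead of it and the grasp point (between the pads) lies 3 mm ahead of it; z points along the fingers, y is the line along which they close (so a half turn about z gives the same grasp; the last joint's range is limited). The gripper opens to 85 mm and grips with 20 to 120 N. Pads are 22 mm wide; open, the fingers measure 114 mm over their backs; the gripper's body (76 mm by 85 mm) begins 54 mm behind the grasp point. The pads swing forward as they close: fully open they stand 13 mm farther back than shut.
Start: joints at [-1.191, 0.353, 1.633, -0, 1.155, -0.002], TCP at [232.868, -580, 253.281] pointing down, gripper open.
Joint ranges: [-2.63, 2.63], [-0.92, 2.1], [0.06, 2.66], [-1.3, 4.44], [0, 2.69], [-3.02, 3.02]. Speed limits (rad/s): [2.22, 2.22, 2.79, 3.14, 3.14, 3.14].

## Interface

Orientations are given as [roll, pitch, yaw] about the fixed x, y, z axes, in that order (R = Rz(yaw) Ry(pitch) Rx(roll)).
In Python, from rig import r, grab_frame gives the robot as it stands.
- The arm moves only by the shell command python3 -m inch 'ROWS' [FORCE]. ROWS is JSON, a list of rows, each a list of 7 numbers: the turn, a rotation vector about the tool's x, y, z as a fraction of full scale, then the shift along the tool's x, y, z as a fraction of full scale, then the closure, from 0 (fully open) to 1 (shut). In form: [[rx, ry, rz, dx, dy, dz, fingers], ...]. A call has 1 to 8 rows; each row shifts and turns the commanded pose from where the row before left it, along the tool's axes as they then stand; what a row does not reach is not made up. Full scale, the value 1, is 2.5 cm for a shift and pi rad for a turn. A row lasts 1/12 s, in which the tool goes at most 41.7 mm and 7.16 degrees, less where a joint would pass 70% of its speed; a pose out of reach is approached as far as the arm can. A call with a number of a shift or a turn outside -1 to 1 is refused whole. A call with a gripper value outside its range is refused whole. The fingers move at their own pace and stop on an object; FORCE is the grip in N (left out, the last holds). Time passes only in rows, so rows that do not move let the fingers close. It gives the time, the measured TCP pose, the force, the opening and the grip force at its end, in the units of the state.
- r.sense(): the state, without advancing time (a new reading comes with each control period).
- grab_frame(name): name is "scene" or "top" or "wrist"; returns a dict with "pixels" (400x640x3 uint8, red, green, blue), "z_map" (400x640 float32, mm along the optical axis (not along the pixel's ray), 0 where there is no reading), "vertical_fov" (degrees; the focal length in pixels is half the picture's height over the tangent of half this angle, whatever the lens; pixels are square), "cx", "cy" (the principal point, pixels), "cam_to_world" (4x4, takes a point from camera to world coordinates). Camera axes: x right, y down, z forward; pixel columns grow to the right and rows downward; lengths in mm; the calibration is good to about 2 mm. A picture is of the moment at which its call begins.
- r.sign_off(): hands the job in; it is judged then, once.
The state is a dict: "clock": time; "qpos": joint angles; "qvel": joint speeds; "joint_efforts": joint torques, N m; "eef_pos": TCP position; "tcp_rot": TCP orientation; "contact_force": force on the tool from outside, world axes, zero at the start; "wrist_torque": the same for the moment, N m; "opening": opening from 0.0 (shut) to 1.0 (fully open); "grasp_force": force on a finger pad.
Only numpy, scipy, OpenCV 4.12 (cv2) and the standard library are available. Lean on these libraries where they do the work, as an engineer would, in place of code of your own. Each camera call takes 0.05 s, during which the arm holds its last target. There are 200 camera calls.

## Working session

There is one attempt and no reset: what is moved stays moved. The work goes in short steps, Python scripts to look and compute and a shell command to move; the robot and the scene stay as the last step left them, time stands still between calls to the robot, and variables do not carry over. Pictures are saved under pics/ and viewed, at most 10 in all, crops included, and the job is handed in when it is done.

```bash
ls; mkdir -p pics; cat > h.py <<'E'
import numpy as np, cv2
from rig import r, grab_frame
def K(f):
    h=f["pixels"].shape[0]; return h/2/np.tan(np.radians(f["vertical_fov"])/2)
def ray(f,u,v):
    d=np.array([(u-f["cx"])/K(f),(v-f["cy"])/K(f),1.]); T=np.array(f["cam_to_world"]); return T[:3,3],T[:3,:3]@d
def plane(f,u,v,z):
    o,d=ray(f,u,v); return o+d*(z-o[2])/d[2]
def depth(f,u,v):
    o,d=ray(f,u,v); return o+d*f["z_map"][int(v),int(u)]
def cloud(f):
    h,w=f["z_map"].shape; v,u=np.mgrid[:h,:w]; T=np.array(f["cam_to_world"])
    d=np.stack([(u-f["cx"])/K(f),(v-f["cy"])/K(f),np.ones((h,w))],-1)*f["z_map"][...,None]
    return d@T[:3,:3].T+T[:3,3]
def save(f,n,box=None,s=1):
    p=f["pixels"][...,::-1]
    if box: p=p[box[1]:box[3],box[0]:box[2]]
    cv2.imwrite(n,cv2.resize(p,None,fx=s,fy=s,interpolation=cv2.INTER_CUBIC))
E
python3 - <<'E'
from h import *
import pickle
for n in("scene","top"):
    f=grab_frame(n); save(f,f"pics/{n}0.png"); pickle.dump(f,open(n+".pkl","wb"))
    print(n,K(f),f["cx"],f["cy"],np.round(f["cam_to_world"],3).tolist(),(f["z_map"]>0).mean())
print(r.sense())
E
```

```text
pics
scene 378.8046158506362 321.6088740797229 195.84938780250923 [[0.336, 0.58, -0.743, 1338.851], [0.942, -0.216, 0.257, -224.957], [-0.012, -0.786, -0.619, 668.566], [0.0, 0.0, 0.0, 1.0]] 0.996109375
top 366.63237051519394 322.76189718230336 197.5409706522812 [[0.023, -0.996, 0.087, 518.006], [-1.0, -0.023, -0.0, 18.068], [0.002, -0.087, -0.996, 1258.193], [0.0, 0.0, 0.0, 1.0]] 0.996125
{'clock': 0.1, 'qpos': array([-1.19141478e+00,  3.53638532e-01,  1.63405730e+00,  8.58996162e-06,
        1.15523052e+00, -2.38575530e-03]), 'qvel': array([-0.00097213, -0.00106019, -0.00126573, -0.00131267, -0.00234505,
        0.00185839]), 'joint_efforts': array([-1.27230974e-04, -6.06358194e+01, -3.42821789e+01, -1.06310683e-04,
        4.03302256e-03, -2.80165250e-05]), 'eef_pos': array([ 232.70913716, -579.61887386,  252.60055194]), 'tcp_rot': array([-3.14025898e+00, -1.10360752e-05,  3.81763820e-01]), 'contact_force': array([ 0.21969418,  0.0063358 , -0.50670114]), 'wrist_torque': array([ 0.04258842,  0.0261424 , -0.01055908]), 'grasp_force': 0.0, 'opening': 1.0012920917195685}
```

View pics/scene0.png

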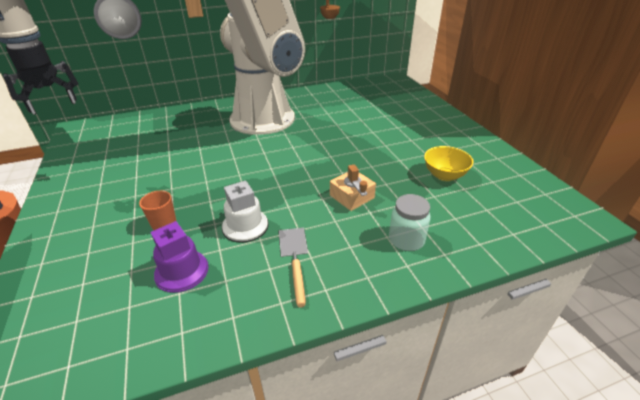

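View pics/top0.png

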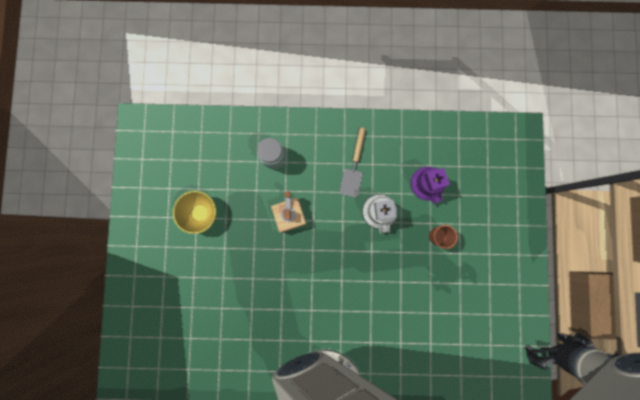

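The scene view shows the crank in its rest at (352,185), the silver mill at (243,210) and the purple look-alike at (180,258). In the top view they are at (290,212), (381,210) and (432,183). 
Mill candidates are silver (381,210 top) and purple (432,183 top); I choose silver. The only crank-like thing is the one in the rest, at (290,210) top.

```bash
python3 - <<'E'
from h import *
import pickle
T=pickle.load(open("top.pkl","rb"));S=pickle.load(open("scene.pkl","rb"))
def crop(f,b,s):
    return cv2.resize(f["pixels"][b[1]:b[3],b[0]:b[2],::-1],(s,s),interpolation=cv2.INTER_CUBIC)
a=[crop(T,(260,180,320,240),300),crop(T,(350,180,410,240),300)]
b=[crop(S,(322,155,382,215),300),crop(S,(210,180,270,240),300)]
cv2.imwrite("pics/crop.png",np.vstack([np.hstack(a),np.hstack(b)]))
for n,f,bx in(("T",T,None),("S",S,None)):
    P=cloud(f)
    for name,(c,rad) in {"rest":((0,0),0)}.items(): pass
    z=P[...,2]
    for nm,(u,v) in {"T":{"rest":(288,214),"mill":(384,209)},"S":{"rest":(352,187),"mill":(240,190)}}[n].items():
        c=depth(f,u,v); m=np.hypot(P[...,0]-c[0],P[...,1]-c[1])<80
        h,e=np.histogram(z[m],bins=np.arange(-5,135,5)); print(n,nm,c.round(1),dict(zip(e[:-1].tolist(),h.tolist())))
        for lo,hi in((45,53),(55,67),(85,105),(112,128)):
            k=m&(z>lo)&(z<hi)
            if k.sum()>8:
                q=P[k]; (cx,cy),wh,an=cv2.minAreaRect(q[:,:2].astype(np.float32)); print("  z",lo,hi,k.sum(),"med",np.median(q,0).round(1),"rect",round(cx,1),round(cy,1),np.round(wh,1),round(an,1))
E
```

```text
T rest [564.8 126.5  98.7] {-5: 435, 0: 407, 5: 25, 10: 4, 15: 1, 20: 1, 25: 4, 30: 2, 35: 4, 40: 10, 45: 276, 50: 265, 55: 74, 60: 44, 65: 26, 70: 7, 75: 0, 80: 2, 85: 8, 90: 31, 95: 52, 100: 7, 105: 0, 110: 0, 115: 0, 120: 0, 125: 0}
  z 45 53 491 med [561.2 126.5  49.7] rect 565.7 132.5 [90.2 89.7] 19.2
  z 55 67 136 med [576.5 131.2  59.4] rect 573.2 141.0 [109.4  78.5] 22.7
  z 85 105 98 med [574.3 132.5  95.8] rect 595.3 132.7 [19.5 87. ] 89.9
T mill [ 587.5 -176.7  100. ] {-5: 311, 0: 384, 5: 49, 10: 82, 15: 100, 20: 55, 25: 3, 30: 16, 35: 28, 40: 34, 45: 19, 50: 7, 55: 9, 60: 1, 65: 13, 70: 30, 75: 106, 80: 111, 85: 7, 90: 5, 95: 12, 100: 16, 105: 6, 110: 12, 115: 140, 120: 124, 125: 1}
  z 45 53 24 med [ 544.2 -167.8   48. ] rect 559.9 -161.0 [102.7  34.7] 42.3
  z 55 67 13 med [ 565.7 -143.8   58.7] rect 567.6 -158.2 [97.9 37.4] 32.5
  z 85 105 40 med [ 584.8 -174.3   98.9] rect 585.5 -170.1 [53.8 45.7] 9.0
  z 112 128 274 med [ 585.8 -176.7  119.7] rect 585.7 -175.9 [55.8 56.2] 8.9
S rest [588.6 122.4  50. ] {-5: 137, 0: 782, 5: 61, 10: 59, 15: 66, 20: 58, 25: 68, 30: 56, 
[... 228 characters left out ...]
 55 67 149 med [584.5 125.1  61.9] rect 596.3 124.9 [46.1 93.1] 78.7
  z 85 105 141 med [581.7 130.2  94.4] rect 597.3 132.2 [91.9 21.4] 1.9
S mill [ 579.2 -172.1  111.6] {-5: 86, 0: 569, 5: 96, 10: 133, 15: 206, 20: 124, 25: 54, 30: 55, 35: 51, 40: 51, 45: 52, 50: 56, 55: 56, 60: 54, 65: 59, 70: 62, 75: 93, 80: 180, 85: 38, 90: 46, 95: 49, 100: 50, 105: 52, 110: 70, 115: 94, 120: 256, 125: 0}
  z 45 53 91 med [ 625.2 -178.    49.1] rect 613.0 -178.4 [86.6 39.4] 85.8
  z 55 67 128 med [ 625.2 -181.2   60.6] rect 610.6 -180.7 [87.4 42.6] 80.6
  z 85 105 183 med [ 613.7 -178.7   95.8] rect 589.5 -176.6 [57.7 55.9] 9.2
  z 112 128 392 med [ 594.2 -177.2  120.6] rect 587.5 -176.6 [59.  56.6] 8.8
```

View pics/crop.png

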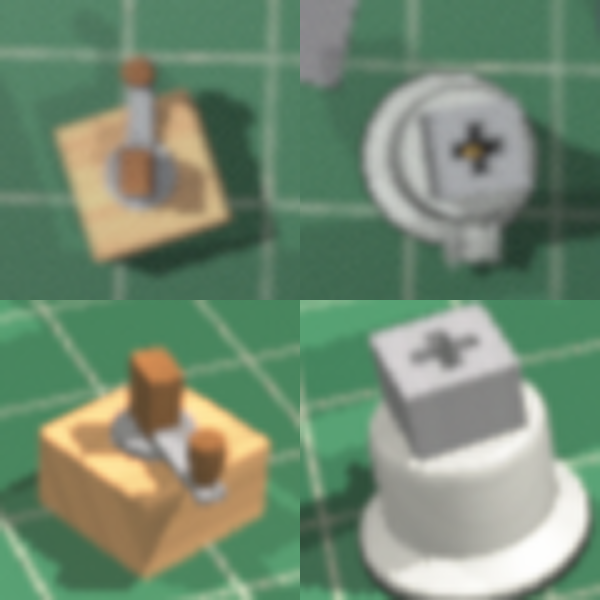

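The crop confirms both choices: crank in its rest, with the knob toward +x, and the silver mill with its plus slot and the brass plunger visible. I'll move via the mill for a close look.

```bash
python3 -m inch '[[0,0,0.0304,0,0,0,0],[0,0,0.0304,0,0,0,0],[0,0,0.0304,0,0,0,0],[0,0,0.0304,0,0,0,0],[0,0,0,0.78,-0.89,0,0],[0,0,0,0.78,-0.89,0,0],[0,0,0,0.78,-0.89,0,0],[0,0,0,0.78,-0.89,0,0]]'
python3 -m inch '[[0,0,0,0.78,-0.89,0,0],[0,0,0,0.78,-0.89,0,0],[0,0,0,0.78,-0.89,0,0],[0,0,0,0.78,-0.89,0,0],[0,0,0,0.78,-0.89,0,0],[0,0,0,0.78,-0.89,0,0],[0,0,0,0.78,-0.89,0,0],[0,0,0,0.78,-0.89,0,0]]'
python3 -m inch '[[0,0,0,0.78,-0.89,0,0],[0,0,0,0.78,-0.89,0,0],[0,0,0,0.78,-0.89,0,0],[0,0,0,0.4,-0.45,0,0],[0,0,0,0,0,0,0],[0,0,0,0,0,0,0]]'
python3 - <<'E'
from h import *
import pickle
f=grab_frame("wrist"); save(f,"pics/w1.png"); pickle.dump(f,open("w1.pkl","wb"))
print(K(f),np.round(f["cam_to_world"],3).tolist())
E
```

```text
clock: 0.77
eef_pos: [311.3, -489.9, 252.9]
tcp_rot: [-3.141, 0.0, -0.001]
contact_force: [0.3, 0.2, 0.6]
opening: 1.001
grasp_force: 0.0
clock: 1.43
eef_pos: [467.5, -311.7, 253.0]
tcp_rot: [-3.141, 0.0, -0.0]
contact_force: [1.6, -1.0, -0.0]
opening: 0.997
grasp_force: 0.0
clock: 1.93
eef_pos: [535.3, -234.8, 252.9]
tcp_rot: [3.142, 0.001, 0.002]
contact_force: [0.4, -0.8, -0.1]
opening: 1.003
grasp_force: 0.0
334.1052278407868 [[0.002, -0.959, -0.285, 607.811], [-1.0, -0.002, -0.0, -235.326], [-0.0, 0.285, -0.959, 373.194], [0.0, 0.0, 0.0, 1.0]]
```

View pics/w1.png

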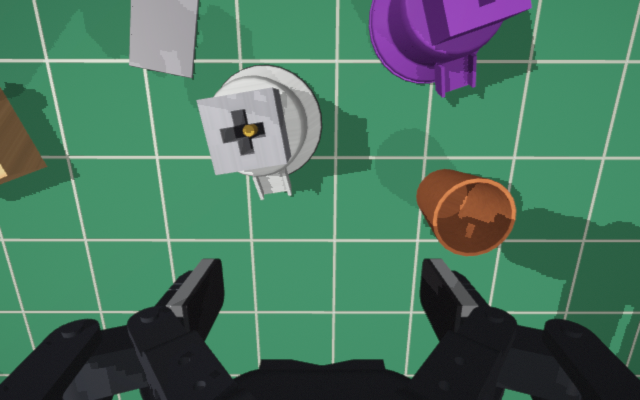

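The wrist view shows the silver mill's slot at about (244,131), with the head as a quad from (198,98) to (290,165). The cup, scraper and purple mill are clear of it. Next I'll measure the head and move on to the crank.

```bash
cat > mill.py <<'E'
from h import *
import pickle
def mill(f,c0=(586.5,-176.3)):
    P=cloud(f); m=(np.hypot(P[...,0]-c0[0],P[...,1]-c0[1])<45)&(abs(P[...,2]-120)<4)
    m=cv2.morphologyEx(m.astype(np.uint8),cv2.MORPH_OPEN,np.ones((3,3)))
    n,l,st,_=cv2.connectedComponentsWithStats(m); m=(l==1+np.argmax(st[1:,4])).astype(np.uint8)
    zt=np.median(P[m>0][:,2])
    cs,h=cv2.findContours(m,cv2.RETR_CCOMP,cv2.CHAIN_APPROX_NONE)
    for c,hh in zip(cs,h[0]):
        if cv2.contourArea(c)<60: continue
        w=np.array([plane(f,u,v,120)[:2] for u,v in c[:,0]],np.float32)
        (x,y),wh,a=cv2.minAreaRect(w); hull=cv2.convexHull(w)
        M=cv2.moments(w); print("hole" if hh[3]>=0 else "head",round(x,1),round(y,1),np.round(wh,1),round(a,2),"centroid",round(M["m10"]/M["m00"],1),round(M["m01"]/M["m00"],1),"ztop",round(zt,1))
    # colour mask: dark slot
    g=cv2.cvtColor(f["pixels"],cv2.COLOR_RGB2GRAY); hull=cv2.convexHull(max(cs,key=cv2.contourArea)); k=np.zeros_like(m); cv2.fillConvexPoly(k,hull,1); k=cv2.erode(k,np.ones((5,5)))
    t=np.median(g[m>0]); d=((g<0.65*t)&(k>0)).astype(np.uint8)
    ds,_=cv2.findContours(d,cv2.RETR_EXTERNAL,cv2.CHAIN_APPROX_NONE); c=max(ds,key=cv2.contourArea)
    w=np.array([plane(f,u,v,120)[:2] for u,v in c[:,0]],np.float32); M=cv2.moments(w); (x,y),wh,a=cv2.minAreaRect(w)
    print("dark",round(x,1),round(y,1),np.round(wh,1),round(a,2),"centroid",round(M["m10"]/M["m00"],1),round(M["m01"]/M["m00"],1))
E
python3 - <<'E'
from mill import *
mill(pickle.load(open("w1.pkl","rb")))
E
python3 -m inch '[[0,0,0,0.06,-1,0,0],[0,0,0,0.06,-1,0,0],[0,0,0,0.06,-1,0,0],[0,0,0,0.06,-1,0,0],[0,0,0,0.06,-1,0,0],[0,0,0,0,-1,0,0],[0,0,0,0,0,0,0]]'
python3 - <<'E'
from mill import *
f=grab_frame("wrist"); pickle.dump(f,open("w2.pkl","wb")); mill(f)
E
python3 -m inch '[[0,0,0,0,-1,0,0],[0,0,0,0,-1,0,0],[0,0,0,0,-1,0,0],[0,0,0,0,-1,0,0],[0,0,0,0,-1,0,0],[0,0,0,0,-0.6,0,0],[0,0,0,0,0,0,0],[0,0,0,0,0,0,0]]'
python3 - <<'E'
from h import *
import pickle
f=grab_frame("wrist"); save(f,"pics/w3.png"); pickle.dump(f,open("w3.pkl","wb"))
E
```

```text
head 587.0 -176.5 [55.9 56.6] 9.18 centroid 587.1 -176.5 ztop 119.8
hole 587.0 -176.7 [30.4 30.4] 54.05 centroid 587.1 -176.8 ztop 119.8
dark 587.2 -176.3 [29.4 29.5] 54.71 centroid 587.1 -176.4
clock: 2.57
eef_pos: [542.1, -83.2, 253.3]
tcp_rot: [-3.14, 0.001, 0.0]
contact_force: [0.2, 0.4, 0.2]
opening: 1.004
grasp_force: 0.0
head 587.1 -175.6 [56.2 56.9] 9.18 centroid 587.1 -175.7 ztop 119.7
hole 587.1 -175.4 [29.9 29.7] 53.21 centroid 587.3 -175.5 ztop 119.7
dark 587.2 -175.9 [29.6 29.1] 54.03 centroid 587.2 -176.5
clock: 3.28
eef_pos: [543.0, 53.8, 253.2]
tcp_rot: [3.141, 0.0, 0.0]
contact_force: [0.2, -0.9, -0.1]
opening: 1.006
grasp_force: 0.0
```

View pics/w3.png

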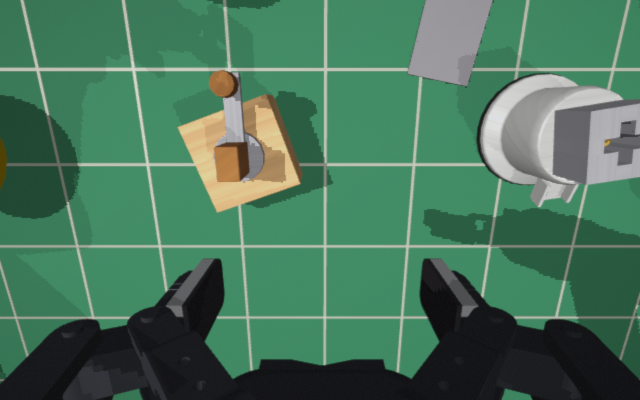

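The wrist view shows the block top at about (230,160), the knob at (222,84) and the arm between them. I'll fit the block and knob from the depth and colour.

```bash
cat > crank.py <<'E'
from mill import *
def crank(f,c0,z0):  # c0 axis guess, z0 origin height
    P=cloud(f); z=P[...,2]-z0; near=np.hypot(P[...,0]-c0[0],P[...,1]-c0[1])<90
    hsv=cv2.cvtColor(f["pixels"],cv2.COLOR_RGB2HSV); 
    R={}
    for nm,lo,hi,cond in(("block",45,51,lambda q:q<30),("knob",41,47,lambda q:q>40),("arm",11,17,lambda q:(q>22)&(q<52)),("flange",5,11,lambda q:q<27)):
        d=np.hypot(P[...,0]-c0[0],P[...,1]-c0[1]); m=near&(z>lo)&(z<hi)&cond(d)
        if m.sum()<8: print(nm,"few"); continue
        q=P[m]; (x,y),wh,a=cv2.minAreaRect(q[:,:2].astype(np.float32)); R[nm]=(x,y)
        print(nm,m.sum(),round(x,1),round(y,1),np.round(wh,1),round(a,1),"z",round(np.median(q[:,2]),1))
    if "knob" in R:
        k,b=np.array(R["knob"]),np.array(R["block"]); print("yaw",np.degrees(np.arctan2(*(k-b)[::-1])),"len",np.hypot(*(k-b)))
E
python3 - <<'E'
from crank import *
crank(pickle.load(open("w3.pkl","rb")),(567,132),50)
E
```

```text
block 871 567.1 132.2 [29.7 20.3] 0.3 z 97.8
knob 490 630.7 133.2 [19.4 19.3] 10.9 z 92.4
arm 627 603.1 132.7 [30.6 16.6] 0.8 z 63.8
flange 671 569.1 130.3 [46.8 41.4] 50.0 z 57.8
yaw 0.9224898647229182 len 63.70295868993669
```

Crank axis is at (567.1, 132.2), yaw 0.8°, origin z 50. The socket is at (587.1, -176.1), yaw 9.2°. I'll go above the crank and descend.

```bash
python3 -m inch '[[0,0,-0.004,0.3,-1,0,0],[0,0,0,0.3,-1,0,0],[0,0,0,0.364,-1,0,0],[0,0,0,0,-0.136,0.6,0],[0,0,0,0,0,1,0],[0,0,0,0,0,1,0],[0,0,0,0,0,0.8,0],[0,0,0,0,0,0,0]]'
python3 -m inch '[[0,0,0,0,0,0,0]]'
```

```text
clock: 4.0
eef_pos: [564.3, 131.1, 164.4]
tcp_rot: [3.14, 0.006, 0.011]
contact_force: [-1.2, 0.4, -0.8]
opening: 1.0
grasp_force: 0.0
clock: 4.08
eef_pos: [566.1, 131.9, 167.7]
tcp_rot: [3.141, 0.002, 0.011]
contact_force: [-0.2, 0.1, -0.0]
opening: 0.999
grasp_force: 0.0
```

```bash
python3 -m inch '[[0,0,0,0.03,-0.01,0.8,0],[0,0,0,0,0,0.8,0],[0,0,0,0,0,0.8,0],[0,0,0,0,0,0.6,0],[0,0,0,0,0,0.3,0],[0,0,0,0,0,0,0],[0,0,0,0,0,0,0]]'
```

```text
clock: 4.67
eef_pos: [568.1, 133.5, 86.9]
tcp_rot: [-3.141, -0.001, 0.012]
contact_force: [-0.2, 0.6, 0.8]
opening: 0.997
grasp_force: 0.0
```

```bash
python3 -m inch '[[0,0,0,-0.03,0.05,0.05,0.3],[0,0,0,0,0,0,0.6],[0,0,0,0,0,0,1],[0,0,0,0,0,0,1],[0,0,0,0,0,0,1],[0,0,0,0,0,0,1],[0,0,0,0,0,0,1],[0,0,0,0,0,0,1]]' 80
python3 -m inch '[[0,0,0,0,0,0,1],[0,0,0,0,0,0,1],[0,0,0,0,0,0,1],[0,0,0,0,0,0,1]]'
```

```text
clock: 5.33
eef_pos: [566.7, 132.6, 85.0]
tcp_rot: [-3.141, -0.001, 0.012]
contact_force: [-0.9, 0.2, 6.0]
opening: 0.227
grasp_force: 78.7
clock: 5.67
eef_pos: [566.7, 132.7, 85.0]
tcp_rot: [-3.141, -0.001, 0.012]
contact_force: [-1.0, 1.2, 5.6]
opening: 0.221
grasp_force: 78.7
```

```bash
python3 -m inch '[[0,0,0,0,0,-0.2,1],[0,0,0,0,0,-0.5,1],[0,0,0,0,0,-0.8,1],[0,0,0,0,0,-1,1],[0,0,0,0,0,-1,1],[0,0,0,0,0,-1,1],[0,0,0,0,0,-0.8,1],[0,0,0,0,0,-0.5,1]]'
python3 -m inch '[[0,0,0,0,0,0,1],[0,0,0,0,0,0,1],[0,0,0,0,0,0,1]]'
python3 - <<'E'
from crank import *
f=grab_frame("scene"); pickle.dump(f,open("s4.pkl","wb")); g=grab_frame("wrist"); pickle.dump(g,open("w4.pkl","wb"))
p=r.sense()["eef_pos"]; print(p)
o,d=p,0
T=np.array(f["cam_to_world"]); c=T[:3,:3].T@(p-np.array([0,0,20])-T[:3,3]); u,v=K(f)*c[:2]/c[2]+[f["cx"],f["cy"]]; u,v=int(u),int(v); print(u,v)
A=cv2.resize(f["pixels"][v-60:v+60,u-60:u+60,::-1],(400,400),interpolation=2)
B=cv2.resize(g["pixels"][140:400,190:450,::-1],(400,400),interpolation=2)
cv2.imwrite("pics/lift.png",np.hstack([A,B]))
crank(g,p[:2],p[2]-35)
E
```

```text
clock: 6.33
eef_pos: [567.1, 132.7, 232.9]
tcp_rot: [-3.141, -0.003, 0.012]
contact_force: [1.5, -1.2, -3.4]
opening: 0.223
grasp_force: 78.2
clock: 6.58
eef_pos: [565.8, 132.4, 228.8]
tcp_rot: [3.141, 0.001, 0.012]
contact_force: [-1.2, -0.6, -2.7]
opening: 0.225
grasp_force: 78.3
[565.66375502 132.33173511 228.26946233]
354 130
block 4624 566.7 131.5 [31.1 32.2] 2.0 z 241.3
knob 2673 630.2 132.6 [19.3 19.3] 76.3 z 235.7
arm 2380 601.7 132.2 [30.9 16.1] 0.6 z 207.1
flange 1400 577.7 131.9 [21.7 47.2] 0.9 z 201.2
yaw 0.9775405704558635 len 63.492150834003695
```

View pics/lift.png

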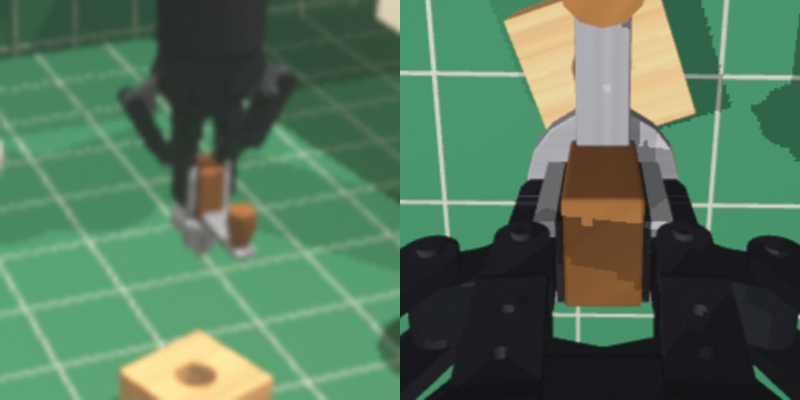

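Crank is held level, with its origin 35 mm below the TCP. Now I'll carry it over the socket and turn it by +8.3°.

```bash
python3 -m inch '[[0,0,0,0.05,0.4,0,1],[0,0,0,0.05,0.8,0,1],[0,0,0,0.05,1,0,1],[0,0,0,0.05,1,0,1],[0,0,0,0.05,1,0,1],[0,0,0,0.05,1,0,1],[0,0,0,0.05,1,0,1],[0,0,0,0.05,1,0,1]]'
python3 -m inch '[[0,0,0,0.05,1,0,1],[0,0,0,0.05,1,0,1],[0,0,0,0.05,1,0,1],[0,0,0,0.05,1,0,1],[0,0,0,0.03,0.7,0,1],[0,0,0,0.03,0.42,0,1],[0,0,-0.0231,0,0,0,1],[0,0,-0.0231,0,0,0,1]]'
python3 -m inch '[[0,0,0,0,0,0,1],[0,0,0,0,0,0,1],[0,0,0,0,0,0,1]]'
python3 - <<'E'
from crank import *
g=grab_frame("wrist"); pickle.dump(g,open("w5.pkl","wb")); p=r.sense()["eef_pos"]; print(p)
crank(g,p[:2],p[2]-35)
mill(g)
t=grab_frame("top"); pickle.dump(t,open("t5.pkl","wb"));crank(t,p[:2],p[2]-35)
f=grab_frame("scene"); pickle.dump(f,open("s5.pkl","wb"));crank(f,p[:2],p[2]-35);mill(f)
A=cv2.resize(f["pixels"][120:240,180:300,::-1],(400,400),interpolation=2)
B=cv2.resize(g["pixels"][140:400,190:450,::-1],(400,400),interpolation=2)
cv2.imwrite("pics/over.png",np.hstack([A,B]))
E
```

```text
clock: 7.35
eef_pos: [578.2, -49.3, 228.8]
tcp_rot: [3.141, 0.001, 0.012]
contact_force: [-0.3, -0.2, -2.0]
opening: 0.22
grasp_force: 78.3
clock: 8.02
eef_pos: [586.3, -176.3, 228.8]
tcp_rot: [-3.141, 0.001, 0.159]
contact_force: [-0.4, 0.4, -2.6]
opening: 0.22
grasp_force: 78.4
clock: 8.27
eef_pos: [586.6, -175.1, 229.3]
tcp_rot: [-3.141, 0.0, 0.155]
contact_force: [-0.3, -0.2, -2.1]
opening: 0.223
grasp_force: 78.4
[ 586.67973705 -174.99512861  229.35763104]
block 4643 587.6 -176.1 [30.5 33.3] 8.1 z 242.1
knob 2627 650.3 -165.6 [19.4 19.2] 55.3 z 236.6
arm 2363 622.3 -170.0 [30.9 16. ] 9.1 z 208.0
flange 1401 598.8 -173.7 [21.4 47. ] 9.4 z 202.0
yaw 9.520977033317857 len 63.59785531518955
head 598.4 -195.0 [40.2 15.5] 9.83 centroid 601.6 -194.9 ztop 119.8Traceback (most recent call last):
  File "<stdin>", line 4, in <module>
  File "mill.py", line 19, in mill
    print("dark",round(x,1),round(y,1),np.round(wh,1),round(a,2),"centroid",round(M["m10"]/M["m00"],1),round(M["m01"]/M["m00"],1))
                                                                                  ~~~~~~~~^~~~~~~~~
ZeroDivisionError: float division by zero
```

Crank axis is at (587.4, -175.9) with yaw 9.2°, against the socket at (587.1, -176.1) with yaw 9.2°. They're aligned, so I'll lower to just above the mouth and look.

```bash
python3 -m inch '[[0,0,0,0,0,0.4,1],[0,0,0,0,0,0.6,1],[0,0,0,0,0,0.5,1],[0,0,0,0,0,0.15,1],[0,0,0,0,0,0,1],[0,0,0,0,0,0,1]]'
python3 - <<'E'
from crank import *
g=grab_frame("wrist"); p=r.sense()["eef_pos"]; print(p)
crank(g,p[:2],p[2]-35)
f=grab_frame("scene")
A=cv2.resize(f["pixels"][130:230,190:290,::-1],(400,400),interpolation=2)
B=cv2.resize(g["pixels"][140:400,190:450,::-1],(400,400),interpolation=2)
cv2.imwrite("pics/over.png",np.hstack([A,B]))
E
```

```text
clock: 8.82
eef_pos: [586.7, -175.2, 188.0]
tcp_rot: [-3.141, 0.001, 0.157]
contact_force: [-0.4, 0.7, -2.6]
opening: 0.225
grasp_force: 78.4
[ 587.08486494 -175.27895771  188.57058221]
block 4607 587.5 -174.4 [30.8 38.2] 7.1 z 200.9
knob 2325 650.4 -165.7 [19.3 19.1] 55.9 z 195.5
arm 2353 622.8 -170.0 [30.8 16.1] 9.1 z 166.7
flange 1387 598.9 -174.0 [21.6 47.1] 8.4 z 160.8
yaw 7.862706909781026 len 63.514352905027714
```

View pics/over.png

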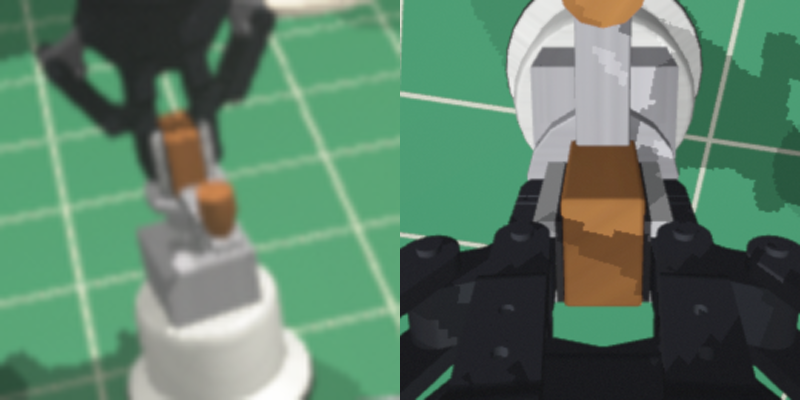

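The views show the stem just above the head, with the crank arm centred on it in the wrist view (col 603 against a head spanning 531–678). Next I'll insert it gently.

```bash
python3 -m inch '[[0,0,0,-0.01,0.02,0.12,1],[0,0,0,0,0,0.16,1],[0,0,0,0,0,0.16,1],[0,0,0,0,0,0.16,1],[0,0,0,0,0,0,1]]'
python3 -m inch '[[0,0,0,0,0,0.12,1],[0,0,0,0,0,0.12,1],[0,0,0,0,0,0,1],[0,0,0,0,0,0,1]]'
```

```text
clock: 9.33
eef_pos: [586.0, -175.6, 172.2]
tcp_rot: [-3.141, 0.001, 0.157]
contact_force: [-0.5, -0.3, -1.9]
opening: 0.224
grasp_force: 78.4
clock: 9.67
eef_pos: [586.5, -175.7, 167.1]
tcp_rot: [-3.141, 0.0, 0.157]
contact_force: [0.9, 0.3, -1.4]
opening: 0.223
grasp_force: 78.4
```

Wings are in the slot with no side load. Now press.

```bash
python3 -m inch '[[0,0,0,0,0,0.08,1],[0,0,0,0,0,0.08,1],[0,0,0,0,0,0.08,1],[0,0,0,0,0,0.08,1],[0,0,0,0,0,0,1]]' 110
python3 -m inch '[[0,0,0,0,0,0.08,1],[0,0,0,0,0,0.06,1],[0,0,0,0,0,0,1],[0,0,0,0,0,0,1]]'
```

```text
clock: 10.08
eef_pos: [586.9, -175.9, 159.4]
tcp_rot: [3.141, -0.001, 0.157]
contact_force: [-0.6, 0.2, 4.4]
opening: 0.215
grasp_force: 109.3
clock: 10.42
eef_pos: [586.9, -175.9, 156.0]
tcp_rot: [3.141, -0.001, 0.158]
contact_force: [0.9, 0.8, 4.7]
opening: 0.219
grasp_force: 109.6
```

```bash
python3 -m inch '[[0,0,0,0,0,0.04,1],[0,0,0,0,0,0,1],[0,0,0,0,0,0,1]]'
python3 -m inch '[[0,0,0,0,0,0.03,1],[0,0,0,0,0,0,1],[0,0,0,0,0,0,1]]'
```

```text
clock: 10.67
eef_pos: [586.9, -175.9, 155.1]
tcp_rot: [3.141, -0.001, 0.158]
contact_force: [0.4, -0.6, 5.8]
opening: 0.219
grasp_force: 110.1
clock: 10.92
eef_pos: [586.9, -175.9, 155.1]
tcp_rot: [3.141, -0.001, 0.158]
contact_force: [-2.5, 0.7, 11.5]
opening: 0.217
grasp_force: 111.0
```

Force rose with no travel, so the flange is seated. I'll add a little preload and verify with the camera.

```bash
python3 -m inch '[[0,0,0,0,0,0.03,1],[0,0,0,0,0,0,1],[0,0,0,0,0,0,1],[0,0,0,0,0,0,1]]'
python3 - <<'E'
from crank import *
g=grab_frame("wrist"); p=r.sense()["eef_pos"]
crank(g,p[:2],120)
P=cloud(g);d=np.hypot(P[...,0]-587,P[...,1]+176); m=(d>27)&(d<36)&(abs(P[...,2]-120)<4); print("head z",np.median(P[m][:,2]))
f=grab_frame("scene"); crank(f,(587,-176),120)
A=cv2.resize(f["pixels"][140:240,190:290,::-1],(400,400),interpolation=2)
B=cv2.resize(g["pixels"][140:400,190:450,::-1],(400,400),interpolation=2)
cv2.imwrite("pics/home.png",np.hstack([A,B]))
E
```

```text
clock: 11.25
eef_pos: [587.0, -175.9, 155.1]
tcp_rot: [3.141, -0.001, 0.157]
contact_force: [-5.4, 1.8, 18.7]
opening: 0.219
grasp_force: 112.1
block 4579 587.9 -176.1 [30.7 34.8] 9.3 z 167.9
knob 2683 650.6 -166.3 [19.4 19.2] 55.8 z 162.4
arm 2376 622.6 -170.8 [30.7 16.1] 9.0 z 133.7
flange 1403 598.9 -174.6 [21.2 47.2] 9.0 z 127.7
yaw 8.861240053749434 len 63.52462940654283
head z 119.77146579267749
block 92 593.5 -176.2 [30.4 36.1] 48.6 z 168.9
knob 44 652.3 -166.3 [17.9 20.7] 63.9 z 163.5
arm 16 623.0 -175.8 [28.   6.7] 9.6 z 134.4
flange 58 592.7 -176.0 [30.6 46.9] 12.0 z 129.0
yaw 9.649144177744352 len 59.61103949504748
```

View pics/home.png

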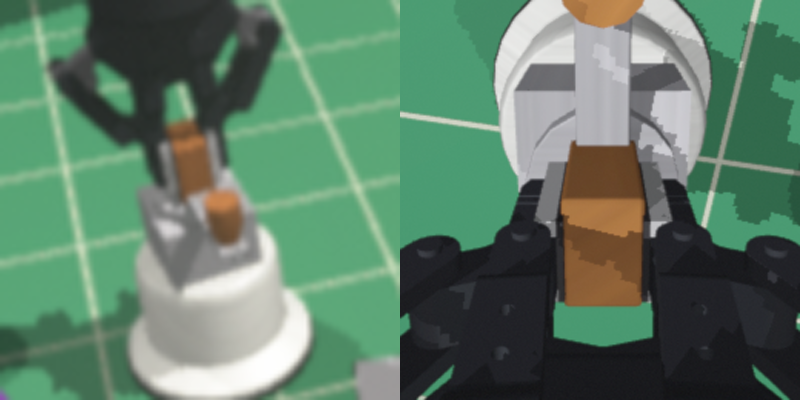

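The flange top is at 127.7 over a head at 119.8, which is the flange's 8 mm thickness, so it is flat on the head. It is held with 112 N of grip and an 18.7 N push. Handing in.

```bash
python3 -c "
from rig import r
print(r.sign_off())"
```

```text
the job is handed in; nothing more can be done
None
```

The crank is fitted to the silver mill with its flange flat on the drive head, and I handed the job in at about 11 s with the arm still gripping it and pressing it home at about 19 N.

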